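Index the imaging head over the culture dish

TASK

The swing arm of this specimen viewer is locked by a spring index pin with a pull ring on its robot-side end. Hook a fingertip under the ring from inside, lift the pin out, swing the arm by exactly one hole so that the black imaging head at its other end stands over the culture dish (not over the vial), and let the pin drop fully home in that hole. Do not pinch the ring between the fingers, pull it gently, leave the dish, vial, bottle and beaker standing where they are, and finish clear of everything.

Things in the scene. Friction and masses are not known exactly. Their poses are not given: they have to be found in the camera images.
- stand: Fixed viewer stand. Origin: on the arm's vertical pivot, at worktop level. Own +x runs to the two specimen pads (white discs 92 mm across, 4 mm thick, centres x 110, y +49 and -49 mm), -x to the level aluminium index plate (x -130 to -55, y +-118, top 90 mm high) with five 12 mm holes on a 110 mm radius about the pivot, 24 deg apart, the middle one on -x. Column 36 mm thick.
- swing (a joint): Angle of the swing arm about the pivot, rad: 0 in the middle hole, where it starts; the holes lie at -0.838, -0.419, 0, 0.419, 0.838. It grows counterclockwise from above: the head then goes to the stand's +y and the ring end, across the pivot, to its -y. Stiff hinge (0.12 N m): stays where left when the pin is up. A seated pin leaves it 0.018 rad of play either way.
- pin (a joint): Lift of the index pin above its seat, m: 0 fully home in a hole, stop at 0.018. Pin 8 mm thick, round nose, reaches 10 mm into the plate, so it frees the arm above 0.010. A spring drives it down: about 4.6 N at 0, 6.8 N at the stop. Lowered between holes it rides on the plate at 0.010; it surely drops in when within 2 mm of a hole's centre.
- ring_top (a point): Middle of the ring's top bar (centre line of the 6 mm wire); its axes turn with the arm: z up, x points along the arm to the pivot, y along the bar. The upright pull ring stands across the arm, fixed to the pin, on the arm 110 mm from the pivot: D-shaped, opening 66 mm wide by 43 mm high, top bar straight for 40 mm and 186 mm above the worktop at rest. Under it a 24 mm collar; arm top at 104 mm.
- head_axis (a point): Centre of the lens at the lower end of the imaging head, 66 mm above the worktop, on the head's vertical axis, 120 mm from the pivot. The head is a black upright cylinder up to 56 mm across on the arm's far end, opposite the ring.
- dish: Culture dish with lid, flat round, 89 mm across, 14 mm high, loose on one of the two white pads (which one varies). Origin: centre of its underside.
- vial: Small vial with ribbed cap, 24 mm across, 46 mm high, loose, upright on the other pad. Origin: centre of its underside.
- bottle: Loose reagent bottle with screw cap, 56 mm across, 112 mm high, on the worktop to the right of the stand. Origin: centre of its underside. Bystander.
- beaker: Loose plastic beaker, 71 mm across, 93 mm high, on the worktop just right of the stand. Origin: centre of its underside. Bystander.
Things that resemble listed ones, but are neither listed nor needed, are in the scene too. There is more than one size of the dish; the one meant has the size given above.

How it is judged:
By the outcome, as a careful person would: the job done as asked, in the order asked, and still so for the second after the job is handed in, with the robot touching nothing.
It also fails if it takes over 38 s, if anything falls off the work surface, if the arm or the gripper's body presses on something with over 40 N, if the wrist force passes 120 N, or if a joint passes its speed limit or range.

ROBOT

A 6-joint arm with a two-finger parallel gripper is mounted at the origin on the work surface; the furniture and walls round the work are solid. World frame = base frame: x ahead of the robot, y to its left, z up, the work surface at z = 0. Lengths are in m, angles in rad, forces in N, time in s.
With the tool pointing down it reaches from about 0.275 to 0.725 m from the base axis. Payload 15.9 kg.
Tool frame: the origin (TCP) lies midway between the tips of the shut fingers; the grasp point (between the pads) lies 19 mm behind it; z points along the fingers, y is the line along which they close (so a half turn about z gives the same grasp; the last joint's range is limited). The gripper opens to 85 mm and grips with 20 to 120 N. Pads are 22 mm wide; open, the fingers measure 114 mm over their backs; the gripper's body (76 mm by 85 mm) begins 54 mm behind the grasp point. The pads swing forward as they close: fully open they stand 13 mm farther back than shut.
Start: joints at [1.305, 0.213, -0.034, 1.323, 0, 1.571], TCP at [0.131, 0.482, 0.231] pointing down, gripper open.
Joint ranges: [-2.98, 2.98], [-0.74, 1.72], [-1.14, 1.35], [-2.1, 2.04], [-1.57, 1.44], [-3.14, 3.14]. Speed limits (rad/s): [1.89, 1.89, 2.39, 2.57, 3.14, 3.14].

INTERFACE

Orientations are given as a unit quaternion [x, y, z, w].
In Python, from plant import get_obs, camera, job_done gives the robot as it stands.
- The arm moves only by the shell command python3 -m handwheel 'ROWS' [FORCE]. ROWS is text: rows parted by semicolons, each of 5 numbers parted by spaces: the opening in per cent of the stroke, from 0 (shut) to 100 (fully open), then the shift along the tool's x, y, z in cm, then the turn about the tool's z in degrees. A call has 1 to 20 rows; each row is the pose to reach, as a shift and turn from the pose commanded when the call began, along the tool's axes at that moment; what a row does not reach only later rows make up. A row lasts 1/12 s, in which the tool goes at most 41.7 mm and 7.16 degrees, less where a joint would pass 70% of its speed; a pose out of reach is approached as far as the arm can. A call with a gripper value outside its range is refused whole. The fingers move at their own pace and stop on an object; FORCE is the grip in N (left out, the last holds). Time passes only in rows, so rows that repeat a pose let the fingers close. It gives the time, the measured TCP pose, the force, the opening and the grip force at its end, in the units of the state.
- get_obs(): the state, without advancing time (a new reading comes with each control period).
- camera(name): name is "scene" or "top" or "wrist"; returns a dict with "color" (384x512x3 uint8, blue, green, red), "fx", "fy", "cx", "cy" (pixels), "extrinsics" (4x4, takes a point from world to camera coordinates); the wrist camera has in their place "tool_from_camera" (4x4, takes a point from camera to tool coordinates, whose origin is the TCP and whose axes are the flange's). Camera axes: x right, y down, z forward; pixel columns grow to the right and rows downward; lengths in m; the calibration is good to about 2 mm. A picture is of the moment at which its call begins: read the wrist's pose just before it. There is no depth.
- job_done(): hands the job in; it is judged then, once.
The state is a dict: "time_s": time; "joint_positions": joint angles; "dq": joint speeds; "joint_efforts": joint torques, N m; "eef_pos": TCP position; "orientation": TCP orientation; "ft_force": force on the tool from outside, world axes, zero at the start; "wrist_torque": the same for the moment, N m; "gripper_width": finger opening in m; "gripper_force": force on a finger pad.
Only numpy, scipy, OpenCV 4.12 (cv2) and the standard library are available. Lean on these libraries where they do the work, as an engineer would, in place of code of your own. Each camera call takes 0.05 s, during which the arm holds its last target. There are 200 camera calls.

## Working session

There is one attempt and no reset: what is moved stays moved. The work goes in short steps, Python scripts to look and compute and a shell command to move; the robot and the scene stay as the last step left them, time stands still between calls to the robot, and variables do not carry over. Pictures are saved under pics/ and viewed, at most 10 in all, crops included, and the job is handed in when it is done.

```bash
ls; mkdir -p pics; python3 - <<'E'
from plant import get_obs,camera
import cv2,pickle
o=get_obs();print(o)
d={}
for n in("scene","top"):
    c=camera(n);d[n]=c;cv2.imwrite(f"pics/{n}0.png",c["color"]);print(n,c["fx"],c["fy"],c["cx"],c["cy"],c["extrinsics"])
pickle.dump(d,open("c0.pkl","wb"))
E
```

```text
pics
{'time_s': 0.0, 'joint_positions': array([ 1.30500242e+00,  2.13347894e-01, -3.50388671e-02,  1.32352616e+00,
       -4.18569862e-05,  1.57076475e+00]), 'dq': array([ 0.00166032,  0.00242659, -0.00108232, -0.00099605, -0.00084188,
        0.00074893]), 'joint_efforts': array([ 7.88525140e-04, -6.86158061e+01,  4.87118876e+01,  1.73175865e-02,
        1.05261984e-04,  1.69287722e-05]), 'eef_pos': array([0.13126021, 0.48210725, 0.23082833]), 'orientation': array([ 1.32490421e-01,  9.91184128e-01, -5.56147145e-04, -5.32427008e-05]), 'ft_force': array([-0.14931055,  0.44789289, -0.18237892]), 'wrist_torque': array([-0.01034841, -0.00997876, -0.03639528]), 'gripper_force': 0.0, 'gripper_width': 0.08524708791593198}
scene 363.7379510314029 363.7379510314029 258.9559968798261 184.0761095759027 [[-0.32237174  0.94654466 -0.0113868   0.1282518 ]
 [ 0.38215403  0.11912902 -0.91638779 -0.11363664]
 [-0.86604547 -0.29976904 -0.40012969  1.58702201]
 [ 0.          0.          0.          1.        ]]
top 352.82841336486666 352.82841336486666 253.85330509943168 193.99523930011034 [[-0.02897261 -0.99957743 -0.00235633  0.10338699]
 [-0.99084627  0.02903032 -0.13183666  0.59022633]
 [ 0.13184936 -0.00148489 -0.99126865  1.0186279 ]
 [ 0.          0.          0.          1.        ]]
```

View pics/top0.png

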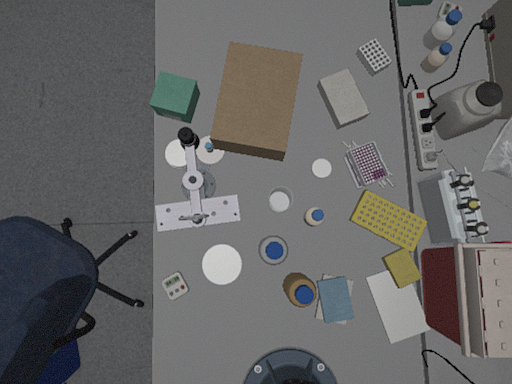

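View pics/scene0.png

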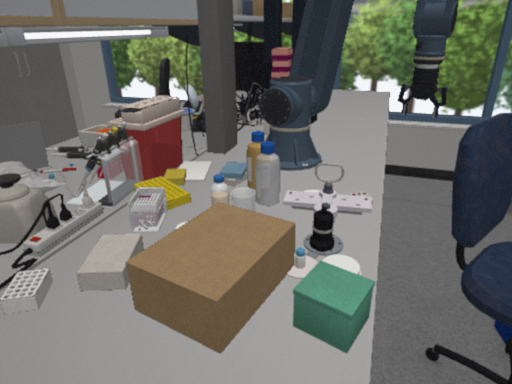

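The top view shows the stand with its pivot near (193,180), the index plate at (198,213) and the ring near (194,217). The vial is on the right-hand pad at (209,147). The left-hand pad at (178,153) holds the presumed dish. Other round white objects are at (222,264), (321,168) and (279,201). The scene view shows the ring upright at (328,175), the head at (322,230), the vial at (300,257) and a flat disc at (340,268). I'll enlarge both views.

```bash
cat > h.py <<'E'
import numpy as np
def ray(c,u,v,z):
    E=np.array(c["extrinsics"]);R,t=E[:3,:3],E[:3,3]
    o=-R.T@t;d=R.T@np.array([(u-c["cx"])/c["fx"],(v-c["cy"])/c["fy"],1]);return o+d*(z-o[2])/d[2]
def proj(c,p):
    E=np.array(c["extrinsics"]);q=E[:3,:3]@np.array(p)+E[:3,3];return np.array([c["fx"]*q[0]/q[2]+c["cx"],c["fy"]*q[1]/q[2]+c["cy"]])
E
python3 - <<'E'
import pickle,cv2,numpy as np
from h import *
d=pickle.load(open("c0.pkl","rb"))
a=cv2.resize(d["top"]["color"][120:240,150:250],None,fx=4,fy=4,interpolation=cv2.INTER_CUBIC)
b=cv2.resize(d["scene"]["color"][155:275,280:380],None,fx=4,fy=4,interpolation=cv2.INTER_CUBIC)
cv2.imwrite("pics/crop.png",np.hstack([a,b]))
c=d["top"]
for n,u,v,z in[("pivot",193,180,.12),("ring",194,217,.186),("headtop",186,136,.18),("vial",209,147,.05),("Ldisc",178,153,.018),("Rpad",209,150,.004),("bigdisc",222,264,.01)]:print(n,ray(c,u,v,z).round(3))
E
```

```text
pivot [0.626 0.254 0.12 ]
ring [0.519 0.241 0.186]
headtop [0.735 0.262 0.18 ]
vial [0.739 0.217 0.05 ]
Ldisc [0.731 0.318 0.018]
Rpad [0.742 0.223 0.004]
bigdisc [0.388 0.188 0.01 ]
```

View pics/crop.png

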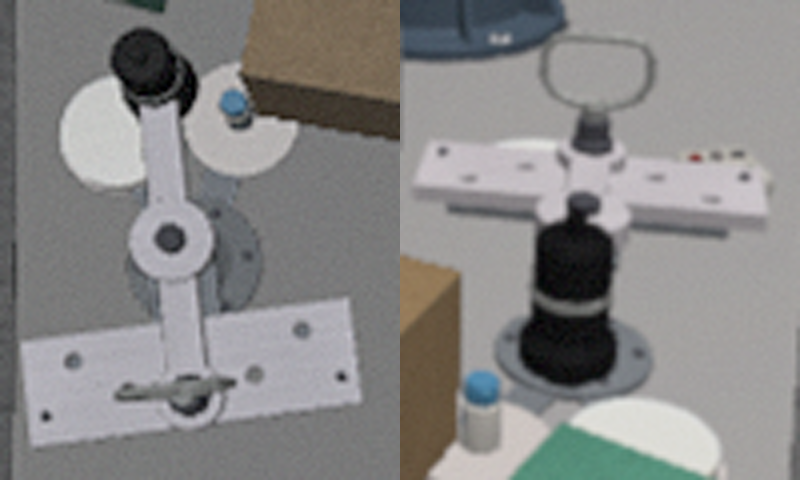

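The dish is on the stand's left (+y) pad: the left disc at top-view (178,153) sits on a pad and overlaps it at the right size. The loose discs at (222,264) and (321,168) are on the worktop. The vial is on the right pad. So the head must go to +y, which is swing +0.419. Next I'll fit the stand pose and look at the shape of the fingers.

```bash
python3 - <<'E'
import pickle,cv2,numpy as np
from scipy.optimize import least_squares
from h import *
from plant import camera
d=pickle.load(open("c0.pkl","rb"));c=d["top"]
a=np.radians
pts=[((-.055,.118,.09),(22,345)),((-.055,-.118,.09),(348,298)),((-.13,-.118,.09),(362,403)),((-.13,.118,.09),(33,448)),
((-.11*np.cos(a(48)),.11*np.sin(a(48)),.09),(73,360)),((-.11*np.cos(a(48)),-.11*np.sin(a(48)),.09),(303,328)),((-.11*np.cos(a(24)),-.11*np.sin(a(24)),.09),(255,373)),((.11,-.049,.004),(241,120))]
def W(p,s):
    C,S=np.cos(s[2]),np.sin(s[2]);return (s[0]+C*p[0]-S*p[1],s[1]+S*p[0]+C*p[1],p[2])
f=lambda s:np.concatenate([proj(c,W(p,s))-(150+q[0]/4,120+q[1]/4) for p,q in pts])
r=least_squares(f,[.63,.25,0]);print(r.x,r.fun.reshape(-1,2).round(2))
s=r.x
for n,p in[("ring",(-.11,0,.186)),("headlow",(.12,0,.066)),("ringgoal",(-.11*np.cos(.419),-.11*np.sin(.419),.186)),("Lpad",(.11,.049,.018))]:
    w=W(p,s);print(n,np.round(w,4),(proj(c,w)-(150,120))*4,(proj(d["scene"],w)-(280,155))*4)
w=camera("wrist");print(w["tool_from_camera"],w["fx"])
im=np.hstack([cv2.resize(w["color"],(400,300)),cv2.resize(d["scene"]["color"][40:130,370:490],(400,300),interpolation=cv2.INTER_CUBIC)])
cv2.imwrite("pics/w.png",im)
E
python3 -m handwheel
```

```text
[0.62835896 0.25653305 0.10988353] [[-0.41 -0.5 ]
 [ 0.39 -0.17]
 [ 0.4  -0.35]
 [-0.45  0.03]
 [ 0.22  0.46]
 [-0.13  0.51]
 [ 0.13  0.41]
 [-0.15 -0.47]]
ring [0.519  0.2445 0.186 ] [170.70236981 387.52780029] [195.42889243  33.08517481]
headlow [0.7476 0.2697 0.066 ] [163.04146333  92.69992468] [163.64116576 367.55137484]
ringgoal [0.5334 0.201  0.186 ] [238.35080904 363.14587456] [128.05727043  33.59670257]
Lpad [0.7323 0.3173 0.018 ] [112.99473796 130.57394633] [244.81028318 437.11678689]
[[ 5.22575116e-04 -9.65880738e-01 -2.58986731e-01  6.63201491e-02]
 [ 9.99999824e-01  4.31544829e-04  4.08338239e-04 -1.99343874e-04]
 [-2.82641655e-04 -2.58986899e-01  9.65880793e-01 -1.42777910e-01]
 [ 0.00000000e+00  0.00000000e+00  0.00000000e+00  1.00000000e+00]] 272.68568998987104invalid input
```

View pics/w.png

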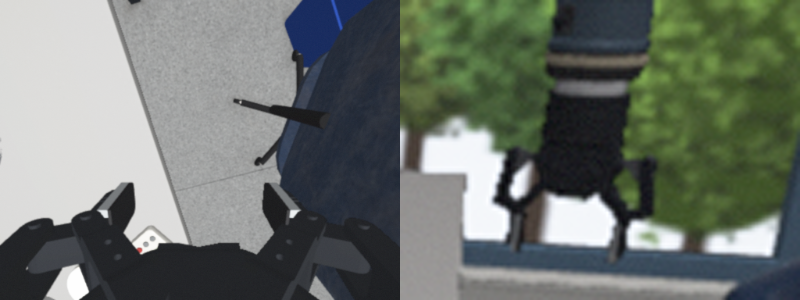

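The wrist view shows plain straight fingers, so the tool needs to lean forward for a fingertip to go through the ring. First I'll move to a clear place on the azimuth I want, fingers shut, with the closing line across that heading. There I'll see how the arm behaves at the edge of its reach.

```bash
python3 -m handwheel '0 -2 -1 -4 -4;0 -5 -2 -8 -10;0 -9 -3 -11 -17;0 -13 -4 -13 -24;0 -17 -5 -13 -31;0 -21 -6 -13 -33.6;0 -25 -7.5 -13 -33.6;0 -29 -9 -13 -33.6;0 -33 -10 -13 -33.6;0 -37 -11 -13 -33.6;0 -41 -12.5 -13 -33.6;0 -45 -13.7 -13 -33.6;0 -48.5 -14.8 -13 -33.6;0 -51.6 -15.7 -13 -33.6;0 -51.6 -15.7 -13 -33.6;0 -51.6 -15.7 -13 -33.6;0 -51.6 -15.7 -13 -33.6'
python3 -c "
from plant import get_obs
o=get_obs();print(o['joint_positions'].round(3),o['eef_pos'].round(3),o['orientation'].round(3))"
```

```text
time_s: 1.57
eef_pos: [0.5887, 0.1947, 0.3602]
orientation: [-0.159, 0.987, -0.0, -0.001]
ft_force: [-0.0, 1.6, -0.1]
gripper_width: 0.0001
gripper_force: 0.0
[0.319 0.552 0.794 1.813 0.    0.   ] [0.589 0.195 0.36 ] [-0.159  0.987 -0.    -0.001]
```

```bash
python3 -m handwheel '0 -3 0 0 0;0 -6 0 0 0;0 -9 0 0 0;0 -12 0 0 0;0 -15 0 0 0;0 -18 0 0 0;0 -21 0 0 0;0 -24 0 0 0;0 -24 0 0 0'
python3 -c "
from plant import get_obs
o=get_obs();print(o['joint_positions'].round(3),o['eef_pos'].round(3),o['orientation'].round(3))"
```

```text
time_s: 2.32
eef_pos: [0.6621, 0.2203, 0.3356]
orientation: [-0.16, 0.987, 0.001, 0.004]
ft_force: [0.3, -0.4, 0.5]
gripper_width: 0.0002
gripper_force: 0.0
[0.321 0.881 1.353 2.036 0.    0.   ] [0.662 0.22  0.336] [-0.16   0.987  0.001  0.004]
```

```bash
cat > s.py <<'E'
from plant import get_obs
from scipy.spatial.transform import Rotation as R
o=get_obs();M=R.from_quat(o['orientation']).as_matrix();print(round(o['time_s'],2),o['joint_positions'].round(3),o['eef_pos'].round(4),'F',o['ft_force'].round(1),'\n',M.round(3).tolist())
E
python3 -m handwheel '0 0 0 -4 0;0 0 0 -8 0;0 0 0 -12 0;0 0 0 -16 0;0 0 0 -20 0;0 0 0 -24 0' >/dev/null; python3 s.py
python3 -m handwheel '0 -4 0 0 0;0 -8 0 0 0;0 -12 0 0 0;0 -16 0 0 0;0 -20 0 0 0;0 -24 0 0 0;0 -28 0 0 0'>/dev/null; python3 s.py
```

```text
2.82 [0.321 0.809 1.353 2.036 0.    0.   ] [0.6542 0.2174 0.3854] F [0.5 0.8 0. ] 
 [[-0.946, -0.315, 0.075], [-0.314, 0.949, 0.025], [-0.079, 0.0, -0.997]]
3.4 [0.321 0.819 1.352 2.036 0.    0.   ] [0.6554 0.2178 0.3784] F [ 0.3  0.2 -0.3] 
 [[-0.947, -0.315, 0.065], [-0.314, 0.949, 0.022], [-0.069, 0.0, -0.998]]
```

```bash
python3 -m handwheel '0 0 0 -15 0;0 0 0 -30 0;0 0 0 -40 0;0 0 0 -40 0;0 0 0 -40 0' >/dev/null; python3 s.py
python3 -m handwheel '0 0 0 -15 0;0 0 0 -30 0;0 0 0 -40 0;0 0 0 -40 0;0 0 0 -40 0' >/dev/null; python3 s.py
```

```text
3.82 [0.321 0.743 1.353 2.036 0.    0.   ] [0.644  0.214  0.4301] F [ 0.1 -0.4 -0. ] 
 [[-0.939, -0.315, 0.136], [-0.312, 0.949, 0.045], [-0.144, 0.0, -0.99]]
4.23 [0.321 0.67  1.352 2.036 0.    0.   ] [0.6293 0.2091 0.4791] F [ 0.2  0.5 -0.3] 
 [[-0.927, -0.315, 0.205], [-0.308, 0.949, 0.068], [-0.216, 0.0, -0.976]]
```

Commanding upward against the joint stops tilts the tool outward, and each new call keeps the tilt gained so far. I'll use shorter calls to save time.

```bash
python3 -m handwheel '0 0 0 -40 0;0 0 0 -40 0' >/dev/null; python3 s.py
python3 -m handwheel '0 0 0 -40 0;0 0 0 -40 0;0 0 0 -40 0' >/dev/null; python3 s.py
```

```text
4.4 [0.321 0.617 1.353 2.036 0.    0.   ] [0.6166 0.2048 0.5138] F [-0.3  0.1  1. ] 
 [[-0.915, -0.315, 0.253], [-0.304, 0.949, 0.084], [-0.267, 0.0, -0.964]]
4.65 [0.321 0.551 1.353 2.036 0.    0.   ] [0.5982 0.1987 0.5565] F [ 0.5 -0.4 -0.2] 
 [[-0.896, -0.315, 0.314], [-0.297, 0.949, 0.104], [-0.331, 0.0, -0.944]]
```

```bash
python3 -m handwheel '0 -10 0 -40 0;0 -10 0 -40 0' >/dev/null; python3 s.py
python3 -m handwheel '0 20 0 -40 0;0 20 0 -40 0' >/dev/null; python3 s.py
```

```text
4.82 [ 0.321  0.503  1.353  2.036 -0.     0.   ] [0.5834 0.1938 0.586 ] F [-0.6  1.2 -0.2] 
 [[-0.88, -0.315, 0.356], [-0.292, 0.949, 0.118], [-0.375, 0.0, -0.927]]
4.98 [ 0.321  0.451  1.353  2.036 -0.     0.   ] [0.5655 0.1879 0.618 ] F [-0.  -0.   0.3] 
 [[-0.86, -0.315, 0.402], [-0.285, 0.949, 0.133], [-0.423, 0.0, -0.906]]
```

```bash
for i in 1; do :; done
python3 -m handwheel '0 0 0 -40 0;0 0 0 -40 0;0 0 0 -40 0' | tail -4|head -2; python3 -m handwheel '0 0 0 -40 0;0 0 0 -40 0;0 0 0 -40 0' |grep ft
python3 -m handwheel '0 0 0 -40 0;0 0 0 -40 0;0 0 0 -40 0' |grep ft
python3 s.py
```

```text
orientation: [-0.155, 0.956, 0.04, 0.245]
ft_force: [0.1, -0.8, 0.2]
ft_force: [0.8, 0.5, 0.9]
ft_force: [-0.5, -0.4, -0.2]
5.73 [0.321 0.259 1.353 2.036 0.    0.   ] [0.4873 0.1619 0.7247] F [-0.5 -0.4 -0.2] 
 [[-0.767, -0.315, 0.558], [-0.255, 0.949, 0.185], [-0.588, 0.0, -0.809]]
```

```bash
python3 -m handwheel '0 0 0 -40 0;0 0 0 -40 0;0 0 0 -40 0' |grep ft
python3 -m handwheel '0 0 0 -40 0;0 0 0 -40 0;0 0 0 -40 0' |grep ft
python3 -m handwheel '0 0 0 -40 0;0 0 0 -40 0;0 0 0 -40 0' |grep ft
python3 s.py
```

```text
ft_force: [0.3, -0.1, -0.1]
ft_force: [-0.5, -0.4, 0.0]
ft_force: [-0.1, 0.4, 0.9]
6.48 [ 0.321  0.067  1.353  2.036 -0.     0.   ] [0.3912 0.1299 0.8139] F [-0.1  0.4  0.9] 
 [[-0.647, -0.315, 0.694], [-0.215, 0.949, 0.231], [-0.732, 0.0, -0.682]]
```

```bash
python3 -m handwheel '0 0 0 -40 0;0 0 0 -40 0;0 0 0 -40 0' |grep ft
python3 -m handwheel '0 0 0 -40 0;0 0 0 -40 0;0 0 0 -40 0' |grep ft
python3 s.py
```

```text
ft_force: [0.0, -0.1, -0.7]
ft_force: [-0.9, 0.7, 0.2]
6.98 [ 0.321 -0.061  1.353  2.036 -0.     0.   ] [0.319  0.106  0.8618] F [-0.9  0.7  0.2] 
 [[-0.553, -0.315, 0.771], [-0.184, 0.949, 0.256], [-0.813, 0.0, -0.583]]
```

```bash
python3 -m handwheel '0 2 0.3 2.4 0;0 4.4 0.7 5.3 0;0 6.6 1 8 0;0 8.8 1.4 10.7 0;0 11 1.7 13.4 0;0 13.3 2.1 16.2 0;0 15.5 2.5 18.9 0;0 17.7 2.8 21.6 0;0 19.9 3.2 24.3 0;0 22.1 3.5 27 0;0 24.3 3.9 29.6 0;0 26.5 4.2 32.3 0;0 28.7 4.6 35 0;0 30.9 4.9 37.7 0;0 33.1 5.3 40.4 0;0 35.3 5.6 43 0;0 37.3 6 45.5 0;0 39.3 6.3 48 0;0 39.3 6.3 48 0;0 39.3 6.3 48 0' |tail -4; python3 s.py
python3 - <<'E'
from plant import camera
import cv2,numpy as np,pickle
d={n:camera(n) for n in("scene","top","wrist")};pickle.dump(d,open("c1.pkl","wb"))
a=cv2.resize(d["wrist"]["color"],(400,300));b=cv2.resize(d["scene"]["color"][120:220,265:398],(400,300),interpolation=cv2.INTER_CUBIC)
cv2.imwrite("pics/a1.png",np.hstack([a,b]))
E
```

```text
orientation: [-0.143, 0.88, 0.072, 0.447]
ft_force: [0.6, 0.3, -0.8]
gripper_width: -0.0
gripper_force: 0.0
8.65 [ 0.577 -0.504 -1.041  0.11  -0.207  0.152] [0.4502 0.2158 0.2546] F [ 0.6  0.3 -0.8] 
 [[-0.56, -0.316, 0.766], [-0.187, 0.949, 0.254], [-0.807, -0.001, -0.59]]
```

View pics/a1.png

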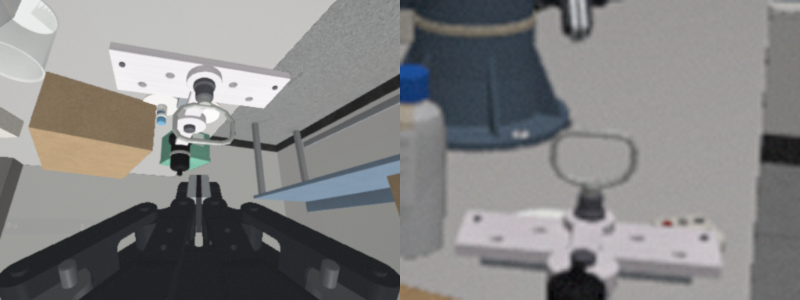

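The wrist view looks up the tool upside-down. The ring is at about (205,123) and the shut fingertips at about (198,180). The scene crop shows the ring upright and free. I'll overlay the ring model on an enlarged wrist crop as a check.

```bash
cat >> h.py <<'E'
from scipy.spatial.transform import Rotation as R
S=np.array([.62836,.25653,.10988])
def W(p,th=0,s=S):
    a=s[2]+th;C,Q=np.cos(a),np.sin(a);return np.array([s[0]+C*p[0]-Q*p[1],s[1]+Q*p[0]+C*p[1],p[2]])
def wristcam(c,o):
    T=np.eye(4);T[:3,:3]=R.from_quat(o["orientation"]).as_matrix();T[:3,3]=o["eef_pos"]
    c=dict(c);c["extrinsics"]=np.linalg.inv(T@np.array(c["tool_from_camera"]));return c
E
python3 - <<'E'
import pickle,cv2,numpy as np
from h import *
from plant import get_obs
d=pickle.load(open("c1.pkl","rb"));o=get_obs()
w=wristcam(d["wrist"],o);k=5
def ov(c,x0,y0,wd,ht):
    im=cv2.resize(c["color"][y0:y0+ht,x0:x0+wd],None,fx=k,fy=k,interpolation=cv2.INTER_CUBIC)
    for p in[(-.11,.02,.186),(-.11,-.02,.186),(-.11,.033+.003,.165),(-.11,-.036,.165),(-.11,.0447-.0447,.137)]:
        q=(proj(c,W(p))-(x0,y0)+.5)*k;cv2.circle(im,tuple(int(v) for v in q),4,(0,0,255),1)
    for sg in(-2,-1,1,2):
        t=sg*np.radians(24);q=(proj(c,W((-.11*np.cos(t),-.11*np.sin(t),.09)))-(x0,y0)+.5)*k;cv2.circle(im,tuple(int(v) for v in q),4,(0,255,0),1)
    return im
a=ov(w,200,110,110,110);b=ov(d["scene"],305,150,50,110)
cv2.imwrite("pics/ov.png",np.hstack([a,b]))
E
```

```text
(no output)
```

View pics/ov.png

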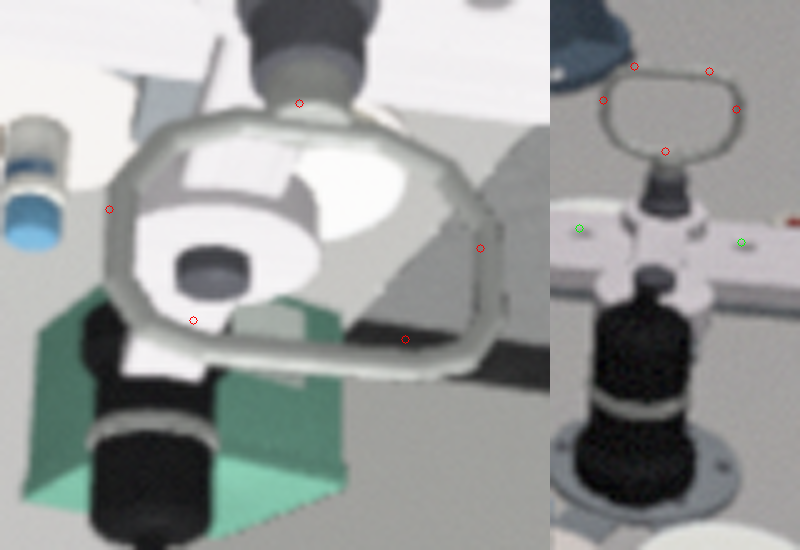

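The measured ring sits about 3 mm beyond the model in +x and about 1.5 mm in +y. Both views agree on this, and the bar height is known. With the corrected ring at (0.5225, 0.246), I'll go to 40 mm short of the hook position.

```bash
python3 -m handwheel '0 0.8 0 2.4 0;0 1.6 0 4.8 0;0 2.3 0.1 7.2 0;0 2.8 0.1 8.6 0;0 2.8 0.1 9.6 0;0 2.8 0.1 9.6 0;0 2.8 0.1 9.6 0' |tail -4; python3 s.py
python3 - <<'E'
from plant import camera
import cv2,numpy as np,pickle
d={n:camera(n) for n in("scene","wrist")};pickle.dump(d,open("c2.pkl","wb"))
a=cv2.resize(d["wrist"]["color"][100:250,170:330],None,fx=3,fy=3,interpolation=cv2.INTER_CUBIC)
b=cv2.resize(d["scene"]["color"][135:225,285:349],None,fx=5,fy=5,interpolation=cv2.INTER_CUBIC)
cv2.imwrite("pics/a2.png",np.hstack([a,b]))if a.shape[0]==b.shape[0] else print(a.shape,b.shape)
E
```

```text
orientation: [-0.142, 0.879, 0.073, 0.45]
ft_force: [0.5, -0.2, 0.4]
gripper_width: 0.0002
gripper_force: 0.0
9.38 [ 0.529 -0.201 -1.108 -0.272 -0.169  0.123] [0.5107 0.2372 0.1839] F [ 0.5 -0.2  0.4] 
 [[-0.555, -0.315, 0.77], [-0.184, 0.949, 0.256], [-0.812, 0.0, -0.584]]
```

View pics/a2.png

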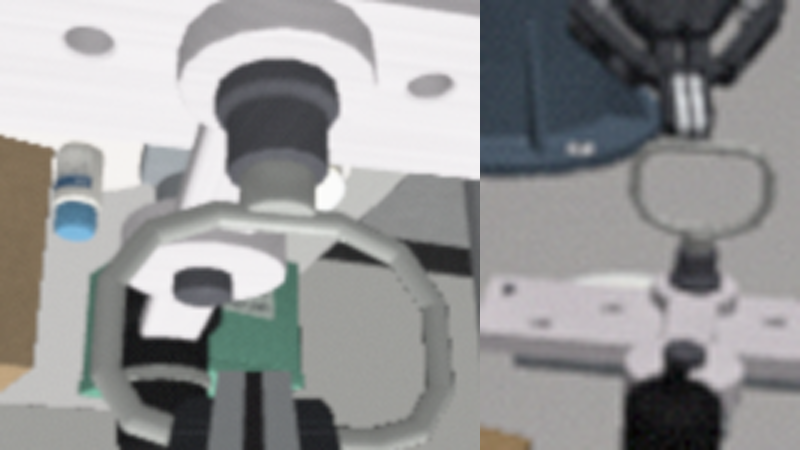

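The shut tips are in front of the ring, a little to its -y side, but about 10 mm too high. I'll lower straight down before going in.

```bash
python3 -m handwheel '0 0.5 0 0.3 0;0 1 0 0.7 0;0 1 0 0.7 0;0 1 0 0.7 0' |grep ft; python3 s.py
```

```text
ft_force: [0.6, 0.4, 0.5]
9.82 [ 0.53  -0.171 -1.133 -0.327 -0.169  0.123] [0.5095 0.2368 0.1702] F [0.6 0.4 0.5] 
 [[-0.555, -0.315, 0.77], [-0.184, 0.949, 0.256], [-0.811, 0.0, -0.585]]
```

```bash
python3 -m handwheel '0 -0.1 0 0.8 0;0 -0.1 0 1.6 0;0 -0.1 0 2.2 0;0 -0.1 0 2.2 0' |grep ft; python3 s.py
```

```text
ft_force: [0.1, 0.3, -0.2]
10.15 [ 0.518 -0.093 -1.12  -0.393 -0.159  0.116] [0.5277 0.2428 0.158 ] F [ 0.1  0.3 -0.2] 
 [[-0.555, -0.315, 0.77], [-0.184, 0.949, 0.256], [-0.811, 0.0, -0.585]]
```

```bash
python3 -m handwheel '0 -0.1 0 0.7 0;0 -0.1 0 1.5 0;0 -0.1 0 1.5 0' |grep ft; python3 s.py
python3 - <<'E'
from plant import camera
import cv2,numpy as np
a=cv2.resize(camera("wrist")["color"][80:230,170:330],None,fx=3,fy=3,interpolation=cv2.INTER_CUBIC)
b=cv2.resize(camera("scene")["color"][135:225,285:349],None,fx=5,fy=5,interpolation=cv2.INTER_CUBIC)
cv2.imwrite("pics/a3.png",np.hstack([a,b]))
E
```

```text
ft_force: [-0.5, 0.4, -1.4]
10.4 [ 0.51  -0.042 -1.108 -0.432 -0.153  0.112] [0.54   0.247  0.1499] F [-0.5  0.4 -1.4] 
 [[-0.555, -0.315, 0.77], [-0.184, 0.949, 0.256], [-0.811, 0.0, -0.585]]
```

View pics/a3.png

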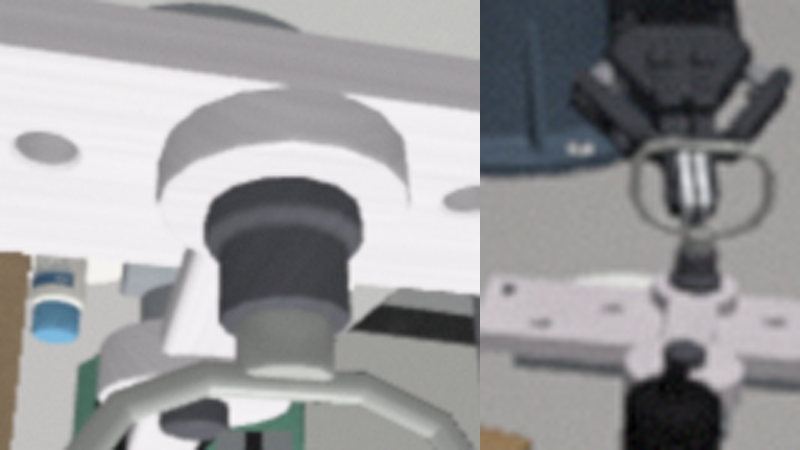

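The scene crop shows the tip through the ring with the bar above it. Now I'll lift gently, straight up.

```bash
python3 -m handwheel '0 -0.2 0 -0.15 0;0 -0.4 0 -0.3 0;0 -0.6 0 -0.45 0;0 -0.8 0 -0.6 0;0 -0.8 0 -0.6 0' |grep ft; python3 s.py
```

```text
ft_force: [-2.5, -0.5, -5.0]
10.92 [ 0.511 -0.073 -1.094 -0.387 -0.153  0.112] [0.5388 0.2466 0.1604] F [-2.5 -0.5 -5. ] 
 [[-0.555, -0.315, 0.769], [-0.184, 0.949, 0.256], [-0.811, 0.0, -0.585]]
```

```bash
python3 -m handwheel '0 -0.2 0 -0.15 0;0 -0.4 0 -0.3 0;0 -0.5 0 -0.35 0;0 -0.5 0 -0.35 0' |grep ft; python3 s.py;  python3 -m handwheel '0 -0.15 0 -0.1 0;0 -0.25 0 -0.2 0;0 -0.25 0 -0.2 0' |grep ft; python3 s.py
python3 - <<'E'
import cv2,pickle
from plant import camera
a=pickle.load(open("c2.pkl","rb"))["scene"]["color"];c=camera("scene");b=c["color"]
pickle.dump(c,open("c3.pkl","wb"))
# ring side/lower part template, right half of the ring (finger-free)
for x0,y0,x1,y1 in[(326,160,342,185),(310,178,335,184)]:
    t=cv2.resize(a[y0:y1,x0:x1],None,fx=8,fy=8,interpolation=cv2.INTER_CUBIC);s=cv2.resize(b[y0-12:y1+6,x0-8:x1+8],None,fx=8,fy=8,interpolation=cv2.INTER_CUBIC)
    m=cv2.matchTemplate(s,t,cv2.TM_CCOEFF_NORMED);_,v,_,l=cv2.minMaxLoc(m);print("shift px",l[0]/8-8,l[1]/8-12,v)
E
```

```text
ft_force: [-2.9, -0.1, -6.5]
11.25 [ 0.511 -0.087 -1.084 -0.363 -0.153  0.112] [0.5391 0.2466 0.1662] F [-2.9 -0.1 -6.5] 
 [[-0.556, -0.315, 0.769], [-0.185, 0.949, 0.256], [-0.811, 0.0, -0.585]]
ft_force: [-3.0, 1.0, -6.6]
11.5 [ 0.511 -0.095 -1.079 -0.35  -0.154  0.112] [0.5391 0.2466 0.1696] F [-3.   1.  -6.6] 
 [[-0.555, -0.315, 0.77], [-0.184, 0.949, 0.256], [-0.811, 0.0, -0.585]]
shift px 8.0 -6.125 0.42356425523757935
shift px 0.625 -4.25 0.9191688299179077
```

```bash
python3 -m handwheel '0 -0.15 0 -0.1 0;0 -0.15 0 -0.1 0' |grep ft; python3 -m handwheel '0 0 -0.3 -0.05 0;0 0.05 -0.6 -0.1 0;0 0.05 -0.9 -0.1 0;0 0.05 -1.2 -0.1 0;0 0.05 -1.2 -0.1 0'|grep ft; python3 s.py
cat > m.py <<'E'
import cv2,pickle,numpy as np
from plant import camera
from h import *
d=pickle.load(open("c0.pkl","rb"));a=d["scene"];b=camera("scene")["color"]
s=S+[.0035,.0015,0]
def match(name,p0,size,pad):
    u,v=proj(a,p0).round().astype(int);w,h=size
    t=cv2.resize(a["color"][v-h:v+h,u-w:u+w],None,fx=6,fy=6,interpolation=cv2.INTER_CUBIC)
    q=cv2.resize(b[v-h-pad:v+h+pad,u-w-pad:u+w+pad],None,fx=6,fy=6,interpolation=cv2.INTER_CUBIC)
    m=cv2.matchTemplate(q,t,cv2.TM_CCOEFF_NORMED);_,c,_,l=cv2.minMaxLoc(m);sh=np.array(l)/6-pad
    return sh,c
def head():
    p=(.12,0,.10)
    sh,c=match("head",W(p,0,s),(10,12),26)
    best=min(np.linspace(-.6,.6,601),key=lambda th:np.linalg.norm(proj(a,W(p,th,s))-proj(a,W(p,0,s))-sh))
    return sh.round(2),round(c,3),"swing~",round(best,3),"resid",np.round(np.linalg.norm(proj(a,W(p,best,s))-proj(a,W(p,0,s))-sh),2)
def pin(th):
    p=(-.11,0,.128);sh,c=match("collar",W(p,0,s),(5,6),20)
    e=proj(a,W(p,th,s))-proj(a,W(p,0,s));return "pin: shift",sh.round(2),round(c,3),"expected at seat",e.round(2),"lift~mm",round((e[1]-sh[1])/.336,1)
h_=head();print(*h_);print(*pin(h_[3]))
E
python3 m.py
```

```text
ft_force: [-4.0, -1.4, -6.1]
ft_force: [-2.3, -0.9, -6.1]
12.13 [ 0.475 -0.107 -1.083 -0.345 -0.125  0.091] [0.5422 0.2341 0.1714] F [-2.3 -0.9 -6.1] 
 [[-0.555, -0.314, 0.77], [-0.184, 0.949, 0.255], [-0.811, -0.0, -0.585]]
[5.83 0.5 ] 0.93 swing~ 0.108 resid 0.07
pin: shift [-2.33 19.5 ] 0.904 expected at seat [-4.34 -0.23] lift~mm -58.7
```

The arm follows the finger. I'll continue to just short of the hole.

```bash
python3 -m handwheel '0 0 -0.3 0 0;0 0 -0.7 0 0;0 0 -1.1 0 0;0 0 -1.5 0 0;0 0 -1.9 0 0;0 -0.05 -2.3 0.05 0;0 -0.1 -2.7 0.1 0;0 -0.1 -3 0.15 0;0 -0.1 -3 0.15 0'|grep ft; python3 s.py; sed -i 's/p=(-.11,0,.128);sh,c=match("collar",W(p,0,s),(5,6),20)/p=(-.11,0,.128);sh,c=match("collar",W(p,0,s),(6,6),18)/' m.py; python3 m.py
```

```text
ft_force: [-3.3, -2.9, -6.2]
12.93 [ 0.385 -0.11  -1.087 -0.351 -0.053  0.038] [0.5533 0.2061 0.1712] F [-3.3 -2.9 -6.2] 
 [[-0.556, -0.314, 0.77], [-0.184, 0.949, 0.255], [-0.811, -0.0, -0.585]]
[20.5   0.17] 0.965 swing~ 0.382 resid 0.08
pin: shift [-15.17   2.  ] 0.845 expected at seat [-1.511e+01 -1.000e-02] lift~mm -6.0
```

```bash
python3 -m handwheel '0 0 -0.2 0 0;0 0 -0.38 0 0;0 0 -0.38 0 0'|grep ft; python3 m.py; python3 -m handwheel '0 0.2 0 0.15 0;0 0.4 0 0.3 0;0 0.6 0 0.45 0;0 0.6 0 0.45 0'|grep ft; python3 s.py; python3 m.py
```

```text
ft_force: [-1.4, -0.8, -5.8]
[22.  0.] 0.964 swing~ 0.412 resid 0.07
pin: shift [-16.17   2.  ] 0.856 expected at seat [-16.25   0.09] lift~mm -5.7
ft_force: [-0.2, -1.7, -5.3]
13.62 [ 0.375 -0.09  -1.1   -0.384 -0.044  0.032] [0.5543 0.2034 0.1632] F [-0.2 -1.7 -5.3] 
 [[-0.556, -0.315, 0.769], [-0.185, 0.949, 0.256], [-0.811, 0.0, -0.585]]
[22.  0.] 0.965 swing~ 0.412 resid 0.07
pin: shift [-15.83  -0.83] 0.924 expected at seat [-16.25   0.09] lift~mm 2.7
```

The load is still on the finger (5.3 N) below the riding height, so the pin is entering the hole. I'll lower further.

```bash
python3 -m handwheel '0 0.2 0 0.15 0;0 0.4 0 0.3 0;0 0.5 0 0.35 0;0 0.5 0 0.35 0'|grep ft; python3 s.py; python3 -m handwheel '0 0.2 0 0.15 0;0 0.4 0 0.3 0;0 0.5 0 0.35 0;0 0.5 0 0.35 0'|grep ft; python3 s.py; python3 m.py
```

```text
ft_force: [-1.5, -1.2, -4.9]
14.0 [ 0.375 -0.075 -1.11  -0.409 -0.044  0.032] [0.5543 0.2034 0.1575] F [-1.5 -1.2 -4.9] 
 [[-0.555, -0.315, 0.77], [-0.184, 0.949, 0.256], [-0.811, 0.0, -0.585]]
ft_force: [-0.0, 0.6, 0.5]
14.33 [ 0.375 -0.058 -1.119 -0.436 -0.044  0.032] [0.5546 0.2036 0.152 ] F [-0.   0.6  0.5] 
 [[-0.555, -0.315, 0.77], [-0.184, 0.949, 0.256], [-0.812, 0.0, -0.584]]
[22.  0.] 0.964 swing~ 0.412 resid 0.07
pin: shift [-16.17   1.83] 0.876 expected at seat [-16.25   0.09] lift~mm -5.2
```

The finger unloaded at the same height where it first made contact, so the pin is down. I'll back out along the finger axis and check.

```bash
python3 -m handwheel '0 0 0 -0.8 0;0 0 0 -1.6 0;0 0 0 -2.4 0;0 0 0 -3.2 0;0 0 0 -4 0;0 0 0 -4 0'|grep ft; python3 s.py; python3 -m handwheel '0 0 0 -3 0;0 0 0 -6 0;0 0 0 -9 0;0 0 0 -12 0;0 0 0 -12 0;0 0 0 -12 0'|grep ft; python3 s.py;python3 m.py
python3 - <<'E'
from plant import camera
import cv2,numpy as np,pickle
from h import *
o=__import__("plant").get_obs();sc=camera("scene");tp=camera("top");s=S+[.0035,.0015,0]
a=cv2.resize(sc["color"][150:280,275:375],None,fx=4,fy=4,interpolation=cv2.INTER_CUBIC)
for p in[(-.11,.02,.186),(-.11,-.02,.186),(-.11,.036,.165),(-.11,-.036,.165),(-.11,0,.137)]:
    q=(proj(sc,W(p,.419,s))-(275,150)+.5)*4;cv2.circle(a,tuple(int(v) for v in q),4,(0,0,255),1)
b=cv2.resize(tp["color"][120:250,150:250],None,fx=4,fy=4,interpolation=cv2.INTER_CUBIC)
cv2.imwrite("pics/f1.png",np.hstack([a,b]))
E
```

```text
ft_force: [-0.1, 0.0, 0.4]
14.88 [ 0.381 -0.203 -1.134 -0.305 -0.049  0.036] [0.5243 0.1936 0.1775] F [-0.1  0.   0.4] 
 [[-0.555, -0.315, 0.77], [-0.184, 0.949, 0.256], [-0.811, 0.0, -0.585]]
ft_force: [0.2, -0.3, -0.2]
15.38 [ 0.41  -0.632 -1.108  0.146 -0.072  0.052] [0.4326 0.1633 0.2494] F [ 0.2 -0.3 -0.2] 
 [[-0.552, -0.315, 0.772], [-0.183, 0.949, 0.257], [-0.813, 0.001, -0.582]]
[22.  0.] 0.966 swing~ 0.412 resid 0.07
pin: shift [-16.17   0.33] 0.986 expected at seat [-16.25   0.09] lift~mm -0.7
```

View pics/f1.png

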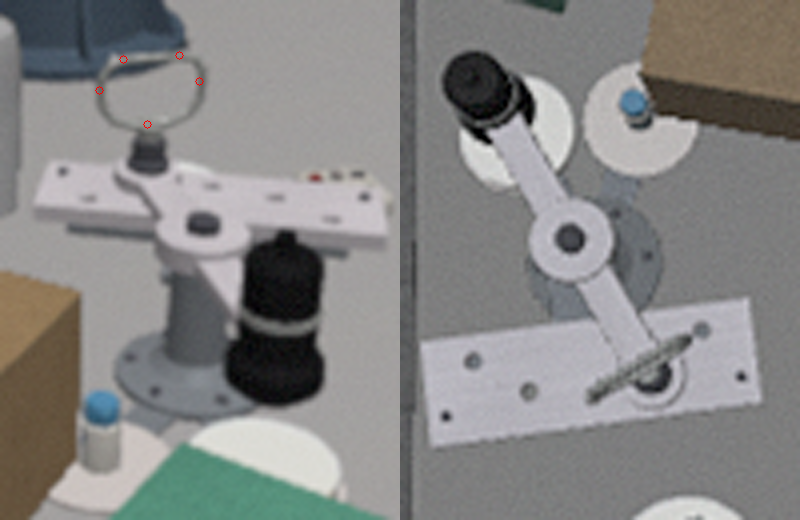

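The head stands over the dish and the ring end is at the next hole. The collar match puts the pin at about 0 lift and the swing at about 0.41. The vial is undisturbed and the robot is clear.

```bash
python3 -c "
from plant import job_done
print(job_done())"
```

```text
the job is handed in; nothing more can be done
None
```

The arm was swung one hole toward the dish, to about +0.41 rad by camera. The pin dropped home, the gripper backed out clear of everything, and the job was handed in at about 15.5 s; no verdict was returned.

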